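# Close up the vial case

## Robot

A 6-joint arm with a two-finger parallel gripper is mounted at the origin on the work surface. World frame = base frame: x ahead of the robot, y to its left, z up, the work surface at z = 0. Lengths are in m, angles in rad, forces in N, time in s.
With the tool pointing down it reaches from about 0.225 to 0.875 m from the base axis. Payload 3.4 kg.
Tool frame: the origin (TCP) lies between the finger pads; the fingertips stand 11 mm ahead of it and the grasp point (between the pads) lies 8 mm behind it; z points along the fingers, y is the line along which they close (so a half turn about z gives the same grasp; the last joint's range is limited). The gripper opens to 85 mm and grips with 20 to 120 N. Pads are 22 mm wide; open, the fingers measure 114 mm over their backs; the gripper's body (76 mm by 85 mm) begins 54 mm behind the grasp point. The pads swing forward as they close: fully open they stand 13 mm farther back than shut.
Start: joints at [-1.403, 0.276, 1.505, -0, 1.361, -0.121], TCP at [0.164, -0.551, 0.242] pointing down, gripper open.
Joint ranges: [-2.89, 2.89], [-0.75, 2.08], [0.22, 2.7], [-1.18, 4.32], [0.11, 2.71], [-2.7, 2.7]. Speed limits (rad/s): [2.57, 2.57, 3.14, 3.14, 3.14, 3.14].

## Interface

Orientations are given as a unit quaternion [w, x, y, z].
In Python, from rig import sensors, eyes, manip gives the robot as it stands.
- The arm moves only by the tool drive_tool, never from a script. Its argument "deltas" is a list of rows, each an object with "linear": the shift along the world's x, y, z in mm, a list of three; "twist": the turn about the world's z in degrees; "claw": the opening, from 0 (shut) to 1 (fully open). In form: [{"linear": [tx, ty, tz], "twist": twist, "claw": claw}, ...]. A call has 1 to 12 rows; each row is the pose to reach, as a shift and turn from the pose commanded when the call began; what a row does not reach only later rows make up. A row lasts 1/12 s, in which the tool goes at most 41.7 mm and 7.16 degrees, less where a joint would pass 70% of its speed; a pose out of reach is approached as far as the arm can. A call with a gripper value outside its range is refused whole. The fingers move at their own pace and stop on an object; "squeeze" is the grip in N (left out, the last holds). Time passes only in rows, so rows that repeat a pose let the fingers close. It gives the time, the measured TCP pose, the force, the opening and the grip force at its end, in the units of the state.
- sensors.get_state(): the state, without advancing time (a new reading comes with each control period).
- eyes.get_image(name): name is "scene" or "top" or "wrist"; returns the picture (420x560x3 uint8, red, green, blue); there is no depth.
- eyes.camera_model(name): a dict with "intrinsics" (3x3 intrinsics, pixels), "dist" ([k1, k2, p1, p2, k3] as OpenCV has them; the pictures are not rectified), "R" (3x3) and "t" (3): a world point X has camera coordinates R X + t. Camera axes: x right, y down, z forward; pixel columns grow to the right and rows downward; lengths in m; the calibration is good to about 2 mm. A picture is of the moment at which its call begins: read the wrist's pose just before it. camera_model takes no time and is no camera call; for the wrist camera it gives the pose at the moment of the call.
- manip.sign_off(): hands the job in; it is judged then, once.
The state is a dict: "clock": time; "qpos": joint angles; "qd": joint speeds; "effort": joint torques, N m; "position": TCP position; "ee_rot": TCP orientation; "contact_force": force on the tool from outside, world axes, zero at the start; "moment": the same for the moment, N m; "width": finger opening in m; "gripper_force": force on a finger pad.
Only numpy, scipy, OpenCV 4.12 (cv2) and the standard library are available. Lean on these libraries where they do the work, as an engineer would, in place of code of your own. Each camera call takes 0.05 s, during which the arm holds its last target. There are 200 camera calls.

## Task

Close up the blue sample case without gripping anything: with the fingertips, first push the upright orange retainer flap down flat over the vials while the lid still stands open, then push the blue lid over and press it fully shut, and take the hand away. Never take the flap, the lid or a vial between the fingers; leave the vials in their pockets, do not shove the case about, and leave the bottle, beaker and jar standing where they are.

Things in the scene. Friction and masses are not known exactly. Their poses are not given: they have to be found in the camera images.
- case: Blue plastic sample case standing loose on the bench, about 3 kg, rubber-like grip: 200 mm along its own x, 170 mm along its own y, 75 mm high, walls 12 mm; open on top. Origin: centre of its underside; z up. Its turn about z varies by up to 0.6 rad from the world axes. The lid is hinged along its +y rim, the retainer flap just inside its -y wall; a grey insert with four amber vials lies between. Its black catch on the -y face is only for show.
- lid (a joint): Hinge angle of the blue lid, rad: 0 shut flat on the rim, grows as it opens, 1.57 upright, about 1.75 to 2.1 at the start (leaning out past the +y side). A stiff friction hinge: it stays wherever it is left and must be pushed all the way (about 2 to 4 N at the free edge; up to 0.6 N m at the hinge). No spring, no latch.
- lid_edge (a point): Middle of the lid's free edge, half-way through its thickness. The lid is a plain slab 200 mm (x) by 170 mm (y) by 18 mm thick (z). Axes of the lid: with the lid shut they are the case's axes; y points from the free edge to the hinge, z out of its outer face (upwards when shut).
- lid_hinge (a point): Middle of the lid's hinge line, at the lower (inner) face of the lid, 75.5 mm above the bench, 85 mm to +y of the case's centre. Axes as for lid_edge; the free edge lies 170 mm from here along the lid's -y.
- flap (a joint): Hinge angle of the orange retainer flap, rad: 0 folded down flat over the vials, 1.57 upright, about 1.4 to 1.75 at the start. A friction hinge: it stays wherever it is left and needs about 1 N at its free edge to turn. No spring, no latch.
- flap_edge (a point): Middle of the flap's free edge, half-way through its thickness. The flap is an orange plate 160 mm (x) by 125 mm (y) by 6 mm thick (z) with thin white stripes on its outer face. Axes of the flap: folded down they are the case's axes; y points from its hinge to the free edge, z out of the outer face (upwards when folded; towards the case's -y when upright).
- flap_hinge (a point): Middle of the flap's hinge line, half-way through its thickness, 66 mm above the bench, 68 mm to -y of the case's centre. Axes as for flap_edge; the free edge lies 125 mm from here along the flap's +y. Folded down, the flap's upper face lies 69 mm above the bench, 6 mm below the case's rim.
- vial0_center (a point): Centre of a loose amber glass vial with a black cap, 22 mm across, 45 mm tall, 20 g, standing upright in pocket 1 of 4 (a row along the case's x) in the insert; its cap ends 57 mm above the bench, below the folded flap.
- vial1_center (a point): Centre of a loose amber glass vial with a black cap, 22 mm across, 45 mm tall, 20 g, standing upright in pocket 2 of 4 (a row along the case's x) in the insert; its cap ends 57 mm above the bench, below the folded flap.
- vial2_center (a point): Centre of a loose amber glass vial with a black cap, 22 mm across, 45 mm tall, 20 g, standing upright in pocket 3 of 4 (a row along the case's x) in the insert; its cap ends 57 mm above the bench, below the folded flap.
- vial3_center (a point): Centre of a loose amber glass vial with a black cap, 22 mm across, 45 mm tall, 20 g, standing upright in pocket 4 of 4 (a row along the case's x) in the insert; its cap ends 57 mm above the bench, below the folded flap.
- reagent_center (a point): Centre (half-way up) of a loose clear reagent bottle with blue cap, 70 mm across, 150 mm tall, a bystander standing on the bench.
- beaker_center (a point): Centre (half-way up) of a loose empty glass beaker, 56 mm across, 70 mm tall, a bystander standing on the bench.
- jar_center (a point): Centre (half-way up) of a loose small amber jar with white cap, 48 mm across, 70 mm tall, a bystander standing on the bench.
Not all that is in view belongs to the job. Leave any pink look-alike of the part that bears reagent_center alone.

How it is judged:
On the way, in this order (a step that is already met when the one before it is completed fails the run):
1. the orange flap is folded down flat while the lid still stands open (value of joint flap below 0.07 rad and value of joint lid above 1.2 rad), for 0.2 s.
2. the lid is shut over the folded flap (value of joint flap below 0.07 rad and value of joint lid below 0.05 rad), for 0.2 s.
At the end, for the whole second after the job is handed in: The flap lies within 0.07 rad of flat and the lid within 0.05 rad of shut and at rest; the case is within 20 mm of where it stood and level (0.05 rad); all vials upright (0.3 rad) in their pockets; bottle, beaker and jar upright (0.2 rad) and within 30 mm of where they stood (all of step 2 and velocity of joint lid between -0.05 and 0.05 rad/s and distance of case from where it was at the start of the episode below 0.02 m and angle between case's own z axis and vertical below 0.05 rad and z of each of vial0_center, vial1_center, vial2_center, vial3_center in the frame of case below 0.045 m and angle between each of vial0_center, vial1_center, vial2_center, vial3_center's own z axis and vertical below 0.3 rad and angle between each of reagent_center, beaker_center, jar_center's own z axis and vertical below 0.2 rad and distance of each of reagent_center, beaker_center, jar_center from where it was at the start of the episode below 0.03 m); the robot touches nothing.
It fails at once if the lid is swung down past half-way (below 0.8 rad) while the flap stands up (over 0.35 rad) in its way (value of joint lid below 0.8 rad and value of joint flap above 0.35 rad).
It fails at once if the flap or the lid is taken between the fingers (grasp point inside the plate) ((z of the grasp point in the frame of flap_edge between -0.003 and 0.003 m and y of the grasp point in the frame of flap_edge between -0.125 and 0.008 m and x of the grasp point in the frame of flap_edge between -0.08 and 0.08 m) or (z of the grasp point in the frame of lid_edge between -0.009 and 0.009 m and y of the grasp point in the frame of lid_edge between -0.008 and 0.17 m and x of the grasp point in the frame of lid_edge between -0.1 and 0.1 m)).
It fails at once if a vial is lifted (its centre over 55 mm above the bench) (height (world z) of any of vial0_center, vial1_center, vial2_center, vial3_center above 0.055 m).
It fails at once if the case is lifted 10 mm, tipped over 0.1 rad or shoved over 20 mm (height (world z) of case above 0.01 m or angle between case's own z axis and vertical above 0.1 rad or distance of case from where it was at the start of the episode above 0.02 m).
It fails at once if a bystander is moved over 30 mm or tipped over 0.3 rad (distance of any of reagent_center, beaker_center, jar_center from where it was at the start of the episode above 0.03 m or angle between any of reagent_center, beaker_center, jar_center's own z axis and vertical above 0.3 rad).
It also fails if it takes over 58 s, if anything falls off the work surface, if the arm or the gripper's body presses on something with over 40 N, if the wrist force passes 120 N, or if a joint passes its speed limit or range.

## Working session

There is one attempt and no reset: what is moved stays moved. The work goes in short steps, Python scripts to look and compute and a tool call to move; the robot and the scene stay as the last step left them, time stands still between calls to the robot, and variables do not carry over. Pictures are saved under pics/ and viewed, at most 10 in all, crops included, and the job is handed in when it is done.

Besides the shell and the picture viewer there is one more tool, called after "Request:" as name(argument=value, ...), one argument or row to a line, values as JSON. drive_tool: Moves the arm, as the interface text tells. Its arguments: {"type":"object","properties":{"deltas":{"type":"array","items":{"type":"object","properties":{"linear":{"type":"array","items":{"type":"number"}},"twist":{"type":"number"},"claw":{"type":"number"}}}},"squeeze":{"type":"number"}},"required":["deltas"]}

```bash
ls; mkdir -p pics
python3 - <<'E'
from rig import sensors, eyes, manip
import cv2,numpy as np
for n in ("scene","top"):
    im=eyes.get_image(n); cv2.imwrite(f"pics/{n}0.png",im[...,::-1])
    m=eyes.camera_model(n); print(n,np.round(m["intrinsics"],1).tolist(),np.round(m["dist"],3),"C",np.round(-np.array(m["R"]).T@m["t"],3),np.round(m["R"],2).tolist())
print(sensors.get_state())
E
```

```text
pics
scene [[393.4, 0.0, 281.6], [0.0, 393.4, 212.9], [0.0, 0.0, 1.0]] [-0.032  0.     0.     0.     0.   ] C [ 1.147 -0.028  0.612] [[-0.14, 0.99, 0.0], [0.68, 0.1, -0.73], [-0.72, -0.1, -0.69]]
top [[530.6, 0.0, 280.7], [0.0, 530.6, 205.8], [0.0, 0.0, 1.0]] [-0.065  0.     0.     0.     0.   ] C [ 0.465 -0.108  1.119] [[0.01, -1.0, 0.02], [-0.99, -0.01, -0.1], [0.1, -0.02, -0.99]]
{'clock': 0.1, 'qpos': array([-1.40297610e+00,  2.76537246e-01,  1.50603326e+00,  9.48432578e-06,
        1.36070542e+00, -1.20988277e-01]), 'qd': array([ 0.00147298, -0.00195095, -0.00261341,  0.00069464, -0.00081606,
        0.00133077]), 'effort': array([ 1.71157066e-03, -4.17697942e+01, -2.46405566e+01, -1.02440015e-04,
        5.75718965e-03, -4.00391613e-07]), 'position': array([ 0.16369188, -0.55072109,  0.24151242]), 'ee_rot': array([-8.41516252e-04,  9.89591604e-01,  1.43901874e-01, -1.50701959e-05]), 'contact_force': array([-0.08111915, -0.99786408,  0.3078278 ]), 'moment': array([-0.01117188, -0.00459291, -0.03509639]), 'gripper_force': 0.0, 'width': 0.08545672163182624}
```

View pics/scene0.png

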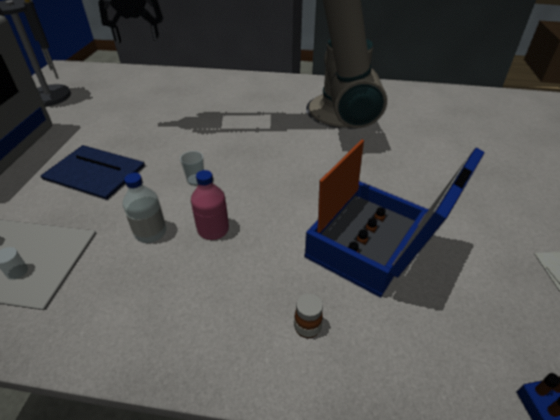

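View pics/top0.png

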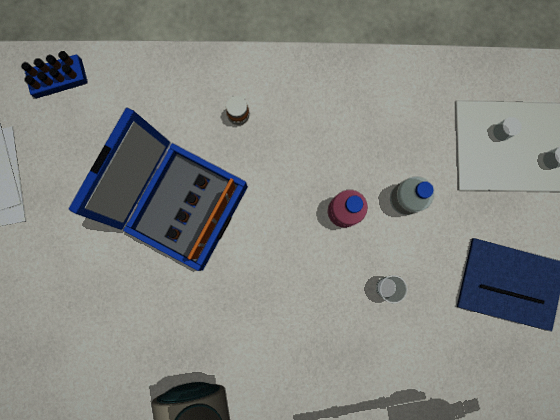

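The top view shows the case with its four vials at about (190,207). The orange flap is at (212,220), and the lid leans out up-left with its free edge running from (128,110) to (72,210). The bystanders are the clear bottle (415,193), the beaker (385,288) and the jar (237,108).

Possible look-alikes:
- **Case:** the blue notebook at (510,285) and the blue rack at (55,72) are not it. The open box with orange flap at (185,205) is.
- **Bottle:** the pink one at (348,207) is the look-alike.

```bash
cat > h.py <<'E'
import cv2,numpy as np
from rig import sensors, eyes
def ray(n,uv):
    m=eyes.camera_model(n);R=np.array(m["R"]);t=np.array(m["t"])
    p=cv2.undistortPoints(np.array(uv,float).reshape(-1,1,2),np.array(m["intrinsics"]),np.array(m["dist"]))[:,0]
    return -R.T@t, np.c_[p,np.ones(len(p))]@R
def onz(n,uv,z):
    C,d=ray(n,uv); return C+d*((z-C[2])/d[:,2])[:,None]
def proj(n,X):
    m=eyes.camera_model(n)
    return cv2.projectPoints(np.array(X,float).reshape(-1,1,3),cv2.Rodrigues(np.array(m["R"]))[0],np.array(m["t"]),np.array(m["intrinsics"]),np.array(m["dist"]))[0][:,0]
E
python3 - <<'E'
from h import *
im=cv2.imread("pics/top0.png")
hsv=cv2.cvtColor(im,cv2.COLOR_BGR2HSV)
o=cv2.inRange(hsv,(5,150,90),(20,255,255)); o[:,:150]=0;o[:,300:]=0
c=max(cv2.findContours(o,0,2)[0],key=cv2.contourArea)
print("flap",cv2.boxPoints(cv2.minAreaRect(c)).round(1).tolist())
b=cv2.inRange(hsv,(105,150,50),(130,255,255));b[:95]=0;b[:,300:]=0
c=max(cv2.findContours(b,0,2)[0],key=cv2.contourArea)
a=cv2.approxPolyDP(c,4,True)[:,0];print("blue",a.tolist())
print(onz("top",a,.075).round(3).tolist())
cv2.imwrite("pics/crop.png",cv2.resize(im[95:285,60:260],None,fx=3,fy=3,interpolation=cv2.INTER_CUBIC))
E
```

```text
flap [[186.89999389648438, 257.3999938964844], [230.0, 177.89999389648438], [233.10000610351562, 179.60000610351562], [190.0, 259.1000061035156]]
blue [[171, 144], [124, 230], [198, 270], [245, 182]]
[[0.697, 0.092, 0.075], [0.524, 0.18, 0.075], [0.447, 0.032, 0.075], [0.621, -0.057, 0.075]]
```

View pics/crop.png

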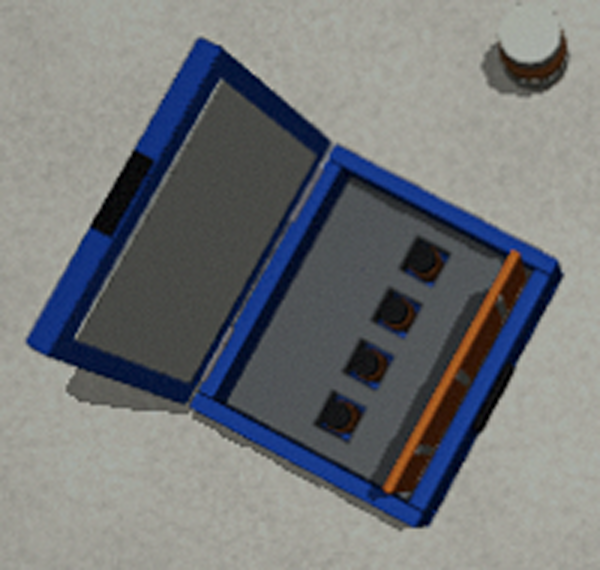

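The crop confirms the case: open lid on the left, an upright orange flap with white stripes on the right, and four vials between. The lid's free edge runs from (203,38) to (30,343) and the flap's top edge from (515,253) to (388,490), both in crop pixels.

```bash
cat >> h.py <<'E'
O=np.array([.572,.062]);ex=np.array([.89,-.456]);ey=np.array([.456,.89])
def w(x,y,z): return np.r_[O+x*ex+y*ey,z]
def cs(P): P=np.asarray(P);return np.c_[(P[:,:2]-O)@ex,(P[:,:2]-O)@ey,P[:,2]]
E
python3 - <<'E'
from h import *
from scipy.optimize import minimize_scalar as ms
f=(np.array([[515,253],[388,490]])/3+[60,95]-.33)
l=(np.array([[203,38],[30,343]])/3+[60,95]-.33)
F=lambda t:np.array([w(x,-68e-3+.125*np.cos(t)-.003*np.sin(t)*0,.066+.125*np.sin(t)) for x in(.08,-.08)])
def L(t,x=(.1,-.1),r=.17,n=0.018): 
    return np.array([w(a,.085-r*np.cos(t)+n*np.sin(t),.0755+r*np.sin(t)+n*np.cos(t)) for a in x])
for nm,g,p,b in(("flap",F,f,(1.2,1.9)),("lid",L,l,(1.5,2.3))):
    r=ms(lambda t:((proj("top",g(t))-p)**2).sum(),bounds=b,method="bounded");print(nm,r.x,r.fun**.5,(proj("top",g(r.x))-p).round(1).tolist(),g(r.x).round(3).tolist())
print("rim chk",proj("top",[w(x,y,.075) for x,y in((.1,.085),(-.1,.085),(-.1,-.085),(.1,-.085))]).round(0).tolist())
# bystanders
for nm,uv,z in(("jar",(237,108),.07),("bottle",(424,188),.15),("beaker",(386,287),.07),("pink",(354,204),.15)):print(nm,onz("top",[uv],z).round(3),cs(onz("top",[uv],z)).round(3))
for n,p in dict(flapstart=(0,-.135),flapend=(0,.017),lidstart=(0,.23)).items(): P=w(*p,0);print(n,P.round(3),np.hypot(*P[:2]).round(3))
E
```

```text
flap 1.6090427566470287 1.4667071559371874 [[0.4, -0.5], [-0.7, 1.1]] [[0.61, -0.039, 0.191], [0.468, 0.034, 0.191]]
lid 1.7706778938289987 2.184010053147527 [[-0.1, 0.2], [-1.1, 1.9]] [[0.723, 0.138, 0.239], [0.545, 0.229, 0.239]]
rim chk [[171.0, 143.0], [122.0, 231.0], [198.0, 271.0], [246.0, 182.0]]
jar [[ 0.774 -0.038  0.07 ]] [[0.225 0.003 0.07 ]]
bottle [[ 0.603 -0.394  0.15 ]] [[ 0.235 -0.391  0.15 ]]
beaker [[ 0.416 -0.338  0.07 ]] [[ 0.044 -0.427  0.07 ]]
pink [[ 0.572 -0.262  0.15 ]] [[ 0.147 -0.289  0.15 ]]
flapstart [ 0.51  -0.058  0.   ] 0.514
flapend [0.58  0.077 0.   ] 0.585
lidstart [0.677 0.267 0.   ] 0.728
```

Request:
drive_tool(
  deltas=[
    {"linear": [20, 28, 20], "twist": 3, "claw": 0},
    {"linear": [42, 60, 35], "twist": 6, "claw": 0},
    {"linear": [64, 92, 40], "twist": 10, "claw": 0},
    {"linear": [86, 123, 40], "twist": 14, "claw": 0},
    {"linear": [108, 155, 40], "twist": 18, "claw": 0},
    {"linear": [130, 186, 40], "twist": 22, "claw": 0},
    {"linear": [152, 218, 40], "twist": 26, "claw": 0},
    {"linear": [174, 249, 40], "twist": 30, "claw": 0},
    {"linear": [196, 281, 40], "twist": 34, "claw": 0},
    {"linear": [218, 312, 40], "twist": 38, "claw": 0},
    {"linear": [240, 344, 40], "twist": 42, "claw": 0},
    {"linear": [262, 375, 40], "twist": 46.4, "claw": 0},
  ],
)

```text
clock: 1.1
position: [0.4262, -0.1742, 0.2821]
ee_rot: [-0.0, 0.852, 0.524, -0.0]
contact_force: [1.0, -1.4, -0.2]
width: -0.0001
gripper_force: 0.0
```

Request:
drive_tool(
  deltas=[
    {"linear": [22, 31, 0], "twist": 0, "claw": 0},
    {"linear": [44, 63, 0], "twist": 0, "claw": 0},
    {"linear": [66, 94, 0], "twist": 0, "claw": 0},
    {"linear": [84, 120, 0], "twist": 0, "claw": 0},
    {"linear": [91, 131, 0], "twist": 0, "claw": 0},
    {"linear": [91, 131, -30], "twist": 0, "claw": 0},
    {"linear": [91, 131, -60], "twist": 0, "claw": 0},
    {"linear": [91, 131, -90], "twist": 0, "claw": 0},
    {"linear": [91, 131, -116], "twist": 0, "claw": 0},
    {"linear": [91, 131, -116], "twist": 0, "claw": 0},
    {"linear": [91, 131, -116], "twist": 0, "claw": 0},
  ],
)

```text
clock: 2.02
position: [0.5156, -0.0455, 0.1654]
ee_rot: [-0.001, 0.853, 0.522, -0.001]
contact_force: [-0.1, -0.6, -0.0]
width: 0.0003
gripper_force: 0.0
```

Run:
```python
from h import *
s=sensors.get_state();print(s["clock"],s["position"],s["ee_rot"],s["contact_force"],s["width"],cs([s["position"]]))
a=eyes.get_image("scene");b=eyes.get_image("wrist")
cv2.imwrite("pics/s1.png",np.hstack([cv2.resize(a[80:320,230:510],(400,343)),cv2.resize(b,(400,300))[:,:] if 0 else cv2.resize(b,(400,343))])[...,::-1])
```

```text
2.0167 [ 0.51556494 -0.04545639  0.16536249] [-0.00114747  0.85297566  0.52194742 -0.00144689] [-0.10667382 -0.57865499 -0.04822623] 0.00025074561320443317 [[-0.00122709 -0.12137057  0.16536249]]
```

View pics/s1.png

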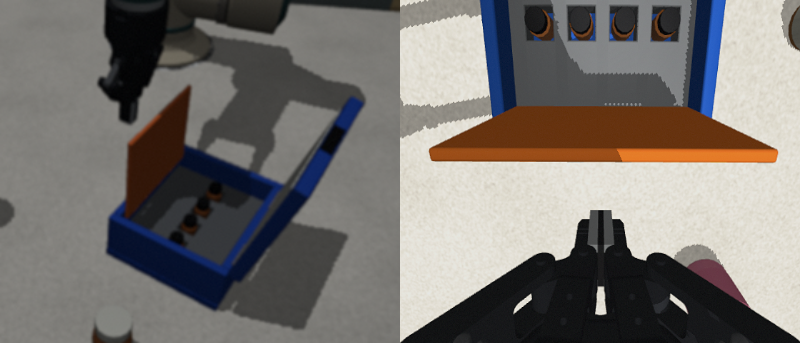

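Run:
```python
from h import *
m=eyes.camera_model("wrist");C=-np.array(m["R"]).T@m["t"];print(cs([C]),C-sensors.get_state()["position"])
```

```text
[[ 0.00196008 -0.04203843  0.30036256]] [0.03674643 0.0695652  0.13250182]
```

Request:
drive_tool(
  deltas=[
    {"linear": [7, 13, 2], "twist": 0, "claw": 0},
    {"linear": [13, 25, 3], "twist": 0, "claw": 0},
    {"linear": [18, 34, 4], "twist": 0, "claw": 0},
    {"linear": [22, 42, 5], "twist": 0, "claw": 0},
    {"linear": [25.5, 50, 5], "twist": 0, "claw": 0},
    {"linear": [30, 58, 3], "twist": 0, "claw": 0},
    {"linear": [34, 66, 1], "twist": 0, "claw": 0},
    {"linear": [38, 74, -3], "twist": 0, "claw": 0},
    {"linear": [41.5, 81, -7], "twist": 0, "claw": 0},
  ],
)

```text
clock: 2.87
position: [0.5587, 0.0368, 0.1589]
ee_rot: [-0.0, 0.853, 0.522, 0.0]
contact_force: [0.9, -0.4, 0.5]
width: 0.0002
gripper_force: 0.3
```

Request:
drive_tool(
  deltas=[
    {"linear": [2, 4, -8], "twist": 0, "claw": 0},
    {"linear": [4, 8, -17], "twist": 0, "claw": 0},
    {"linear": [6, 12, -27], "twist": 0, "claw": 0},
    {"linear": [7, 14, -37], "twist": 0, "claw": 0},
    {"linear": [7.5, 15, -47], "twist": 0, "claw": 0},
    {"linear": [7.5, 15, -56], "twist": 0, "claw": 0},
    {"linear": [7.5, 15, -64], "twist": 0, "claw": 0},
    {"linear": [7.5, 15, -71], "twist": 0, "claw": 0},
    {"linear": [7.5, 15, -75], "twist": 0, "claw": 0},
    {"linear": [7.5, 15, -78], "twist": 0, "claw": 0},
    {"linear": [7.5, 15, -79], "twist": 0, "claw": 0},
  ],
)

```text
clock: 3.78
position: [0.5654, 0.0506, 0.08]
ee_rot: [-0.0, 0.853, 0.522, -0.0]
contact_force: [-1.5, -0.2, 5.6]
width: 0.0001
gripper_force: 2.1
```

Request:
drive_tool(
  deltas=[
    {"linear": [0, 0, -1], "twist": 0, "claw": 0},
    {"linear": [0, 0, -2], "twist": 0, "claw": 0},
    {"linear": [0, 0, -3], "twist": 0, "claw": 0},
    {"linear": [0, 0, -3], "twist": 0, "claw": 0},
    {"linear": [0, 0, -3], "twist": 0, "claw": 0},
  ],
)

```text
clock: 4.2
position: [0.5654, 0.0506, 0.0799]
ee_rot: [0.0, 0.853, 0.522, 0.0]
contact_force: [-5.0, -0.2, 13.8]
width: 0.0002
gripper_force: 7.1
```

Run:
```python
from h import *
a=eyes.get_image("scene")
cv2.imwrite("pics/s2.png",cv2.resize(a[80:320,230:510],(560,480))[...,::-1])
```

```text
(no output)
```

View pics/s2.png

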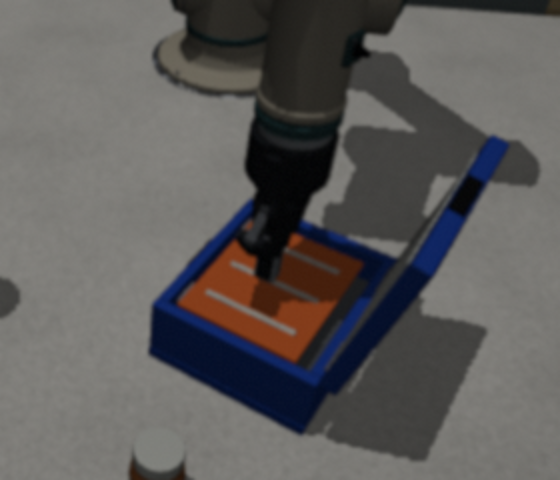

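The flap lies flat with its stripes up, at about (270,290) in the crop, and the lid is still open. Next I raise the hand, go over the lid and come down behind it.

Request:
drive_tool(
  deltas=[
    {"linear": [0, 0, 0], "twist": 0, "claw": 0},
    {"linear": [0, 0, 20], "twist": 0, "claw": 0},
    {"linear": [0, 0, 60], "twist": 0, "claw": 0},
    {"linear": [0, 0, 100], "twist": 0, "claw": 0},
    {"linear": [0, 0, 140], "twist": 0, "claw": 0},
    {"linear": [0, 0, 180], "twist": 0, "claw": 0},
    {"linear": [0, 0, 220], "twist": 0, "claw": 0},
    {"linear": [0, 0, 230], "twist": 0, "claw": 0},
    {"linear": [0, 0, 230], "twist": 0, "claw": 0},
  ],
)

```text
clock: 5.0
position: [0.5677, 0.0506, 0.3121]
ee_rot: [0.003, 0.853, 0.522, 0.004]
contact_force: [1.2, -0.0, 0.3]
width: -0.0004
gripper_force: 0.0
```

Run:
```python
from h import *
print(sensors.get_state()["position"])
a=eyes.get_image("top");cv2.imwrite("pics/s3.png",cv2.resize(a[95:285,60:260],None,fx=2.5,fy=2.5)[...,::-1])
```

```text
[0.56773056 0.05063425 0.31208327]
```

View pics/s3.png

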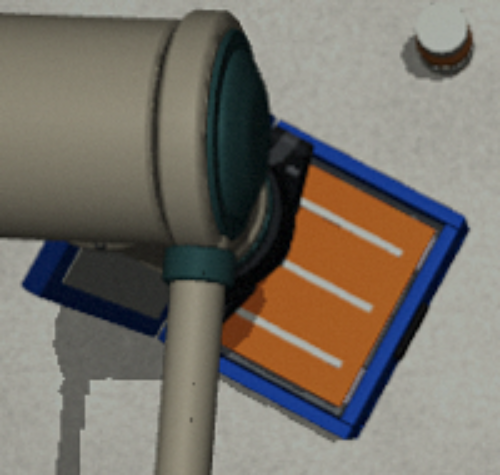

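The flap is flat and the case hasn't moved: its corner is at (468,222) in the crop, which is (247,184) in the image, as before. The lid is still open.

Request:
drive_tool(
  deltas=[
    {"linear": [15, 30, 0], "twist": 0, "claw": 0},
    {"linear": [32, 62, 0], "twist": 0, "claw": 0},
    {"linear": [49, 95, 0], "twist": 0, "claw": 0},
    {"linear": [66, 128, 0], "twist": 0, "claw": 0},
    {"linear": [80, 155, 0], "twist": 0, "claw": 0},
    {"linear": [89, 173, 0], "twist": 0, "claw": 0},
    {"linear": [89, 173, 0], "twist": 0, "claw": 0},
    {"linear": [89, 173, -35], "twist": 0, "claw": 0},
    {"linear": [89, 173, -70], "twist": 0, "claw": 0},
    {"linear": [89, 173, -100], "twist": 0, "claw": 0},
    {"linear": [89, 173, -100], "twist": 0, "claw": 0},
    {"linear": [89, 173, -100], "twist": 0, "claw": 0},
  ],
)

```text
clock: 6.05
position: [0.6527, 0.2226, 0.204]
ee_rot: [-0.001, 0.853, 0.522, -0.004]
contact_force: [-0.7, 0.1, 1.3]
width: 0.0002
gripper_force: 0.0
```

Run:
```python
from h import *
s=sensors.get_state();print(cs([s["position"]]))
a=eyes.get_image("scene");b=eyes.get_image("wrist")
cv2.imwrite("pics/s4.png",np.hstack([cv2.resize(a[80:320,230:510],(400,343)),cv2.resize(b,(400,343))])[...,::-1])
```

```text
[[-0.00140482  0.17974722  0.20396502]]
```

View pics/s4.png

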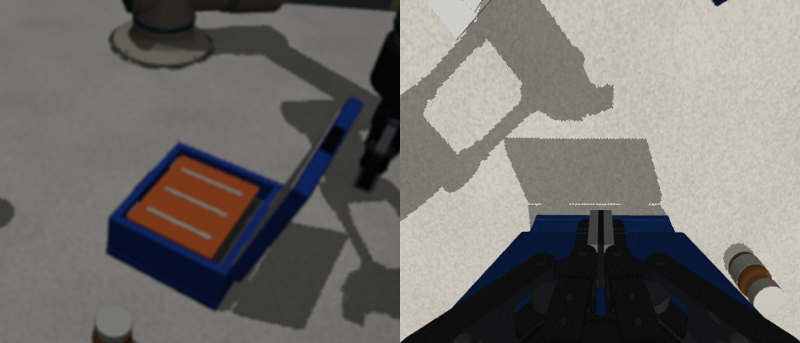

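The finger is behind the lid's outer face, and the flap stays flat. Now I push the lid over.

Request:
drive_tool(
  deltas=[
    {"linear": [-5, -10, 0], "twist": 0, "claw": 0},
    {"linear": [-10, -20, 0], "twist": 0, "claw": 0},
    {"linear": [-15, -29, 1], "twist": 0, "claw": 0},
    {"linear": [-20, -38, 2], "twist": 0, "claw": 0},
    {"linear": [-24, -47, 3], "twist": 0, "claw": 0},
    {"linear": [-29, -56, 5], "twist": 0, "claw": 0},
    {"linear": [-33, -64, 6], "twist": 0, "claw": 0},
    {"linear": [-37, -73, 7], "twist": 0, "claw": 0},
    {"linear": [-41.5, -81, 7], "twist": 0, "claw": 0},
    {"linear": [-45.5, -89, 7], "twist": 0, "claw": 0},
  ],
)

```text
clock: 6.98
position: [0.6094, 0.1338, 0.2157]
ee_rot: [0.001, 0.853, 0.522, 0.001]
contact_force: [1.4, 2.0, 1.7]
width: -0.0
gripper_force: 1.4
```

Request:
drive_tool(
  deltas=[
    {"linear": [-4, -8, -2], "twist": 0, "claw": 0},
    {"linear": [-8, -16, -4], "twist": 0, "claw": 0},
    {"linear": [-12, -24, -7], "twist": 0, "claw": 0},
    {"linear": [-16, -32, -10], "twist": 0, "claw": 0},
    {"linear": [-20.5, -40, -15], "twist": 0, "claw": 0},
    {"linear": [-25, -49, -21], "twist": 0, "claw": 0},
    {"linear": [-30, -58, -29], "twist": 0, "claw": 0},
  ],
)

```text
clock: 7.57
position: [0.5788, 0.0756, 0.1848]
ee_rot: [0.0, 0.853, 0.522, -0.0]
contact_force: [2.0, -0.5, 2.4]
width: -0.0001
gripper_force: 1.1
```

Request:
drive_tool(
  deltas=[
    {"linear": [-4, -7, -8], "twist": 0, "claw": 0},
    {"linear": [-7.5, -14, -17], "twist": 0, "claw": 0},
    {"linear": [-11, -21, -27], "twist": 0, "claw": 0},
    {"linear": [-14, -27, -37], "twist": 0, "claw": 0},
    {"linear": [-16, -31, -47], "twist": 0, "claw": 0},
    {"linear": [-18, -35, -57], "twist": 0, "claw": 0},
    {"linear": [-19, -37, -66], "twist": 0, "claw": 0},
    {"linear": [-20, -39, -73], "twist": 0, "claw": 0},
    {"linear": [-20, -39, -78], "twist": 0, "claw": 0},
    {"linear": [-20, -39, -81], "twist": 0, "claw": 0},
    {"linear": [-20, -39, -83], "twist": 0, "claw": 0},
  ],
)

```text
clock: 8.48
position: [0.5585, 0.0375, 0.1042]
ee_rot: [0.0, 0.853, 0.522, -0.001]
contact_force: [-9.9, -0.9, 28.5]
width: -0.0003
gripper_force: 14.4
```

Request:
drive_tool(
  deltas=[
    {"linear": [0, 0, 1], "twist": 0, "claw": 0},
    {"linear": [0, 0, 1], "twist": 0, "claw": 0},
    {"linear": [0, 0, 1], "twist": 0, "claw": 0},
    {"linear": [0, 0, 2], "twist": 0, "claw": 0},
    {"linear": [0, 0, 20], "twist": 0, "claw": 0},
    {"linear": [0, 0, 60], "twist": 0, "claw": 0},
    {"linear": [0, 0, 100], "twist": 0, "claw": 0},
    {"linear": [-20, -38, 120], "twist": 0, "claw": 0},
    {"linear": [-38, -72, 130], "twist": 0, "claw": 0},
    {"linear": [-56, -106, 130], "twist": 0, "claw": 0},
    {"linear": [-74, -140, 130], "twist": 0, "claw": 0},
    {"linear": [-74, -140, 130], "twist": 0, "claw": 0},
  ],
)

```text
clock: 9.48
position: [0.4825, -0.1072, 0.2326]
ee_rot: [0.001, 0.854, 0.52, -0.002]
contact_force: [-1.3, 1.1, -0.4]
width: -0.0002
gripper_force: 0.0
```

Run:
```python
from h import *
a=eyes.get_image("top");cv2.imwrite("pics/s5.png",a[...,::-1])
b=eyes.get_image("scene")[80:350,100:520]
cv2.imwrite("pics/s5.png",np.hstack([cv2.resize(a,(400,300)),cv2.resize(b,(400,300))])[...,::-1])
hsv=cv2.cvtColor(a,cv2.COLOR_RGB2HSV)
m=cv2.inRange(hsv,(105,130,40),(130,255,255));m[:95]=0;m[:,300:]=0
c=max(cv2.findContours(m,0,2)[0],key=cv2.contourArea)
print(cv2.approxPolyDP(c,4,True)[:,0].tolist())
print("expected lid top",proj("top",[w(x,y,.0935) for x,y in((.1,.085),(-.1,.085),(-.1,-.085),(.1,-.085))]).round(0).tolist())
```

```text
[[170, 142], [121, 229], [192, 267], [200, 256], [201, 229], [211, 206], [230, 186], [242, 188], [245, 181]]
expected lid top [[169.0, 140.0], [119.0, 230.0], [197.0, 272.0], [246.0, 180.0]]
```

View pics/s5.png

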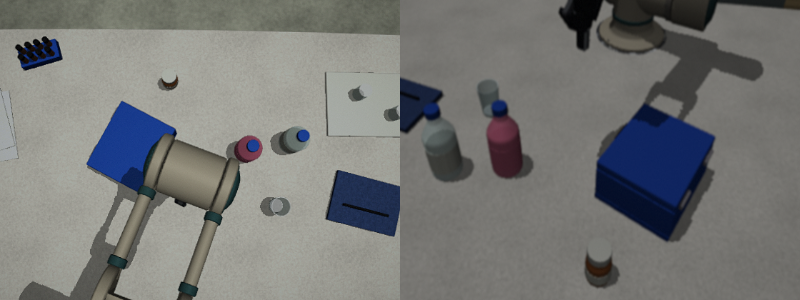

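The lid is shut flat on the case, at about (655,155) in the right panel. The bottle, beaker and jar are where they were, and the hand is clear, so I'm handing in.

```bash
python3 -c "
from rig import manip
print(manip.sign_off())"
```

```text
the job is handed in; nothing more can be done
None
```

The flap was folded flat first, then the lid was pushed fully shut, both with closed fingertips. The last camera views show the case, bottle, beaker and jar where they stood and the hand clear. The job is handed in at about 9.6 s; the hand-in gave no verdict, and the vials are out of sight under the lid.

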